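# Hang a front-heavy sensor module on a spring hanger

## Robot

A 6-joint arm with a two-finger parallel gripper is mounted at the origin on the work surface. World frame = base frame: x ahead of the robot, y to its left, z up, the work surface at z = 0. Lengths are in m, angles in rad, forces in N, time in s.
With the tool pointing down it reaches from about 0.2 to 0.875 m from the base axis. Payload 3.4 kg.
Tool frame: the origin (TCP) lies between the finger pads; the fingertips stand 25 mm ahead of it and the grasp point (between the pads) lies 6 mm ahead of it (r.nose_length is the z of the fingertips in the tool frame, in m); z points along the fingers, x is the direction in which the jaws open and shut, and the axes are right-handed (so a half turn about z gives the same grasp; the last joint's range is limited). The gripper opens to 94 mm and grips with 3 to 60 N. Pads are 16 mm wide; open, the fingers measure 119 mm over their backs; the gripper's body (75 mm by 177 mm) begins 78 mm behind the grasp point.
Start: joints at [-0.121, 0.276, 1.505, -0, 1.361, -0.121], TCP at [0.575, -0, 0.23] pointing down, gripper open.
Joint ranges: [-2.89, 2.89], [-0.75, 2.08], [0.22, 2.7], [-1.18, 4.32], [0.11, 2.71], [-2.7, 2.7]. Speed limits (rad/s): [2.57, 2.57, 3.14, 3.14, 3.14, 3.14].

## Interface

Orientations are given as a unit quaternion [w, x, y, z].
In Python, from plant import r, gripper_to, inverse_kinematics, vision, models, telemetry gives the robot as it stands. Calls block until the motion is done:
- r.move_to(position, orientation): joint-space move of the TCP to a pose.
- r.move_l(position, rot=None, vel=0.15, guard=None): straight line of the TCP; rot=None keeps the orientation; vel is the mean speed in m/s. With guard (N) it stops when the force on the tool has changed by that much, and returns True; else False.
- r.movej(angles): joint-space move.
- gripper_to(opening, f_grip=None): finger opening in m; f_grip is the grip in N (None keeps the last); returns when the fingers have stopped.
- r.hold(seconds).
- inverse_kinematics(position, orientation): joint angles nearest the present ones, or None.
- vision.snapshot(name): name is "scene" or "side" or "wrist"; returns the picture (384x512x3 uint8, red, green, blue); there is no depth.
- vision.get_calibration(name): a dict with "fx", "fy", "cx", "cy" (pixels), "position" and "orientation" of the camera in the world. Camera axes: x right, y down, z forward; pixel columns grow to the right and rows downward; lengths in m; the calibration is good to about 2 mm. A picture is of the moment at which its call begins: read the wrist's pose just before it. get_calibration takes no time and is no camera call; for the wrist camera it gives the pose at the moment of the call.
A pose or a line that the arm cannot do raises r.PlanningError and nothing moves.
- r.sign_off(): hands the job in, once; it reports no verdict.
Trained networks look in the newest picture that a camera, given by its name, has taken for a name from the list of things; names that differ only in an ending like _2 or _b are one class to them, and where a whole thing is asked for, a point or a joint stands for the part that bears it (a point fixed in the world has none). Each returns a list of dicts, best first, with "score" (0 to 1); they miss things now and then, are a little off and sometimes report something else, mostly with a low value. They report only what shows in the picture. A call takes as long as a camera call. They do not tell look-alikes from the thing itself.
- models.boxes_of(thing, camera): "at" ([x, y, z] in m, in world coordinates, good to about 4 mm: the middle of the surface that is visible of it).
- models.regions_of(thing, camera): "pixels" (384x512 bool, what is visible of it).
- models.mark_of(thing, camera): "at" ([x, y, z] in m, in world coordinates, good to about 4 mm: a listed point, or the origin of a listed thing).
Readings, each from a call of its own:
- telemetry.current_t(): time.
- telemetry.current_joints(): joint angles.
- telemetry.current_dq(): joint speeds.
- telemetry.current_joint_efforts(): joint torques, N m.
- telemetry.current_ee_pos(): TCP position.
- telemetry.current_tool_rot(): TCP orientation.
- telemetry.current_wrist_force(): force on the tool from outside, world axes, zero at the start.
- telemetry.current_torque(): the same for the moment, N m.
- telemetry.current_opening(): finger opening in m.
Only numpy, scipy, OpenCV 4.12 (cv2) and the standard library are available. Lean on these libraries where they do the work, as an engineer would, in place of code of your own. Each camera call takes 0.05 s, during which the arm holds its last target.

## Task

Take the sensor module with the orange handle and hang it by its hook on the upper bar of the spring stand, between the two brass collars, with its lens facing the robot's side. Its weight lies well in front of the hook, so ease it on and let the springs take up the whole weight before you let go: the hanger must neither drop, spring back nor be pushed to its bottom stop, and the module must not swing. Leave it hanging still and leave the other things on the bench alone.

Things in the scene. Friction and masses are not known exactly. Their poses are not given: they have to be found in the camera images.
- orange_module_handle (a point): Centre of the orange handle of the module to hang: an upright tab 14 thick (y), 36 long (x), 40 high, on top; the point is 153 above the foot. Axes are the module's: z up, -x the side of the lens and the heavy black housing. Mass 0.25 to 0.95 kg, different each time; its centre of mass is about 43 in front (-x) of and 112 below this point. It starts upright on the bench
- orange_module_seat (a point): Middle of the underside of its hook's roof, 28 below and 4 behind (+x) the handle centre, same axes. The hook is a channel open downward, 20 wide inside (x) and 40 long (y): in front of it the back plate (6 thick, 40 wide, down to the foot 125 below), behind it a lip 6 thick and 25 deep; roof 8 thick. Hung, this point lies on top of the bar
- orange_module_lens (a point): Middle of the face of the round lens (40 diameter) on the front of the orange-handled module, 98 in front of and 89 below its seat point; same axes
- orange_module: The orange-handled module: aluminium hook and back plate, black housing 70 x 66 x 70 at the foot in front of the plate; origin on the underside of the foot, 125 below the seat point. It must not rock on the bar faster than 1.5 rad/s (let go while still upright it does), nor press on the stand with over 35 N in all
- rail_seat (a point): Where to hang it: axis of the hanger's upper bar, midway between two brass collars (24 diameter, inner faces 56 apart). Bar 12 diameter, along this frame's y; -x is the robot's side, z up; 220 above the bench when unloaded. A like bar 80 below moves with it: the module finally leans back on it by about 0.1 rad, foot towards +x, lip against the rear of the upper bar
- hanger (a joint): How far the spring hanger (frame with both bars and green end blocks) has sunk, in m: 0 unloaded, 0.065 at the bottom stop. Lightly damped; sinks 1 mm per 0.18 N beyond a first 0.4 N. It must never move faster than 0.07 m/s up or down, nor sink past 0.060
- stand: The spring stand: fixed dark steel base 160 x 320 x 12, posts at y = -130 and +130 that rise 25 above the unloaded bar; carries the hanger. Origin under the base's middle, axes as the bar's
- blue_module: A like module with a blue handle, standing on the bench; not to be moved. Origin as for the orange one
- mug: white mug, 80 diameter, 90 high; bystander, origin under its centre
- oil_bottle: amber bottle, 50 diameter, 130 high; bystander, origin under its centre
- flange_ring: steel ring, 70 diameter, 14 high, lying flat; bystander, origin under its centre
- screwdriver: screwdriver lying on the bench; bystander
- wrench: wrench lying on the bench; bystander
- parts_tray: small blue open tray 120 x 90 x 30; bystander, origin under its centre
There are look-alikes about, which are no part of the job. What is shaped like the orange_module but green or red is not meant.

How it is judged:
By the outcome, as a careful person would: the job done as asked, in the order asked, and still so for the second after the job is handed in, with the robot touching nothing.
It also fails if it takes over 66 s, if anything falls off the work surface, if the arm or the gripper's body presses on something with over 40 N, if the wrist force passes 120 N, or if a joint passes its speed limit or range.

## Working session

There is one attempt and no reset: what is moved stays moved. The work goes in short steps, each a Python script; the robot and the scene stay as the last script left them, time stands still between calls to the robot, and variables do not carry over. Pictures are saved under pics/ and viewed, and the job is handed in when it is done.

```bash
ls; mkdir -p pics; cat > h.py <<'E'
import numpy as np, cv2
from plant import r, gripper_to, inverse_kinematics, vision, models, telemetry
def snap(n,f,crop=None,s=1):
    im=vision.snapshot(n)[:,:,::-1]
    o=im
    if crop: o=im[crop[1]:crop[3],crop[0]:crop[2]]
    o=cv2.resize(o,None,fx=s,fy=s,interpolation=cv2.INTER_CUBIC)
    cv2.imwrite('pics/'+f,o); return im
E
python3 - <<'E'
from h import *
for n in ["scene","side","wrist"]:
    snap(n,n+"0.png",s=1.5)
    c=vision.get_calibration(n); print(n,c)
    for t in ["orange_module_handle","orange_module_seat","orange_module_lens","orange_module","rail_seat","blue_module","stand","mug","oil_bottle","flange_ring","parts_tray"]:
        print(t,[(np.round(d["at"],3).tolist(),round(d["score"],2)) for d in models.mark_of(t,n)])
print(telemetry.current_t())
E
```

```text
pics
scene {'fx': 369.0223834871717, 'fy': 369.0223834871717, 'cx': 255.90153599418258, 'cy': 194.10802759534923, 'position': array([ 1.29499321, -0.72097938,  1.35226458]), 'orientation': array([-0.30649266,  0.85160281,  0.39869053, -0.14792146])}
orange_module_handle [([0.581, -0.565, 0.154], 0.95), ([0.299, -0.654, 0.157], 0.74), ([0.385, -0.451, 0.157], 0.69), ([0.433, -0.354, 0.154], 0.61)]
orange_module_seat [([0.386, -0.451, 0.131], 0.93), ([0.294, -0.656, 0.126], 0.71), ([0.583, -0.57, 0.125], 0.63), ([0.435, -0.356, 0.125], 0.62)]
orange_module_lens [([0.419, -0.542, 0.036], 0.96), ([0.374, -0.597, 0.036], 0.86), ([0.491, -0.545, 0.038], 0.83), ([0.436, -0.356, 0.155], 0.62)]
orange_module [([0.295, -0.659, 0.0], 0.97), ([0.432, -0.359, 0.001], 0.85), ([0.592, -0.567, -0.001], 0.71), ([0.388, -0.452, -0.001], 0.68), ([0.435, -0.354, 0.126], 0.38), ([0.429, 0.416, -0.0], 0.16)]
rail_seat [([0.569, 0.219, 0.221], 0.89)]
blue_module [([0.61, -0.187, 0.0], 0.92)]
stand [([0.57, 0.215, 0.001], 0.65)]
mug [([0.429, 0.412, 0.004], 0.66)]
oil_bottle [([0.608, -0.415, 0.001], 0.53),
[... 1359 characters left out ...]
 0.74), ([0.433, -0.36, -0.002], 0.35)]
parts_tray [([0.64, 0.462, 0.002], 0.7), ([0.337, -0.324, 0.038], 0.27), ([0.432, -0.358, 0.003], 0.19)]
wrist {'fx': 282.27539224447355, 'fy': 282.27539224447355, 'cx': 256.50456093280053, 'cy': 190.7823935870297, 'position': array([0.57445948, 0.08273419, 0.38471593]), 'orientation': array([ 1.45682131e-01,  9.89331384e-01, -3.19681413e-04,  1.61951594e-04])}
orange_module_handle [([0.611, -0.189, 0.004], 0.31)]
orange_module_seat []
orange_module_lens []
orange_module [([0.434, -0.359, -0.003], 0.58)]
rail_seat []
blue_module [([0.611, -0.188, 0.004], 0.93)]
stand []
mug []
oil_bottle []
flange_ring [([0.432, -0.155, 0.002], 0.55)]
parts_tray []
1.8
```

View pics/scene0.png

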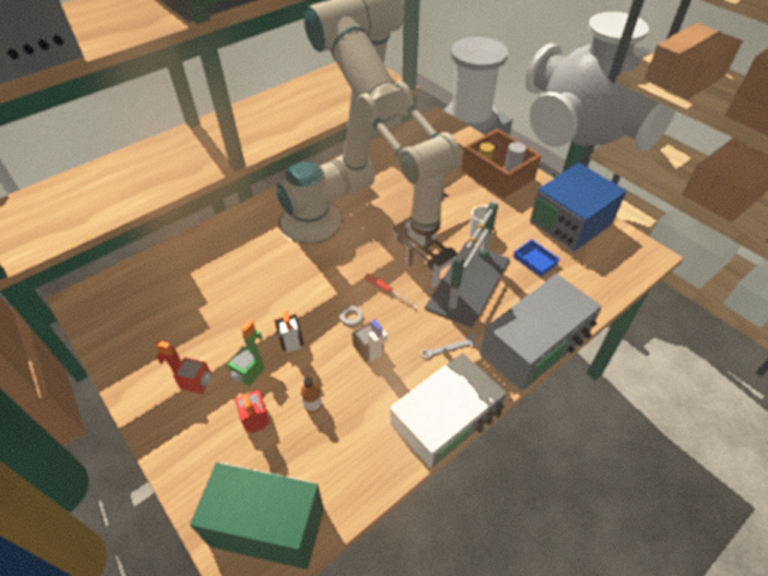

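View pics/side0.png

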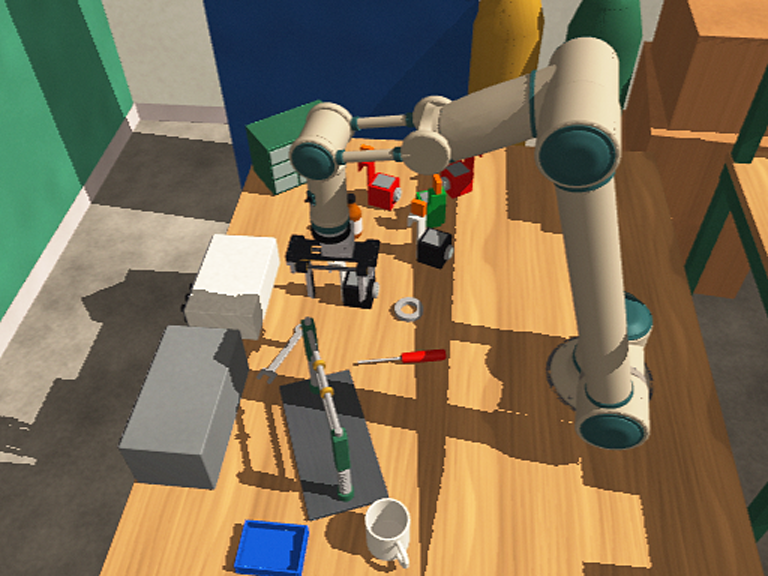

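```bash
cat >> h.py <<'E'
from scipy.spatial.transform import Rotation as R
def q2R(q): return R.from_quat(np.asarray(q)[[1,2,3,0]])
def R2q(m): 
    x=R.from_matrix(m).as_quat(); return x[[3,0,1,2]]
def bp(c,uv,z):
    d=q2R(c["orientation"]).apply([(uv[0]-c["cx"])/c["fx"],(uv[1]-c["cy"])/c["fy"],1])
    p=np.array(c["position"]); return p+d*(z-p[2])/d[2]
def proj(c,P):
    v=q2R(c["orientation"]).inv().apply(np.asarray(P)-c["position"]); return np.array([c["fx"]*v[0]/v[2]+c["cx"],c["fy"]*v[1]/v[2]+c["cy"]])
E
python3 - <<'E'
from h import *
im=cv2.imread('pics/scene0.png');a=im[290:450,130:400];a=cv2.resize(a,None,fx=2.9,fy=2.9,interpolation=2);cv2.imwrite('pics/crop1.png',a)
im=cv2.imread('pics/side0.png');a=im[300:530,250:460];a=cv2.resize(a,None,fx=2.5,fy=2.5,interpolation=2);cv2.imwrite('pics/crop2.png',a)
print(np.round(q2R(telemetry.current_tool_rot()).as_matrix(),3).tolist())
E
```

```text
[[1.0, -0.0, 0.0], [-0.0, -1.0, -0.0], [0.0, 0.0, -1.0]]
```

View pics/crop1.png

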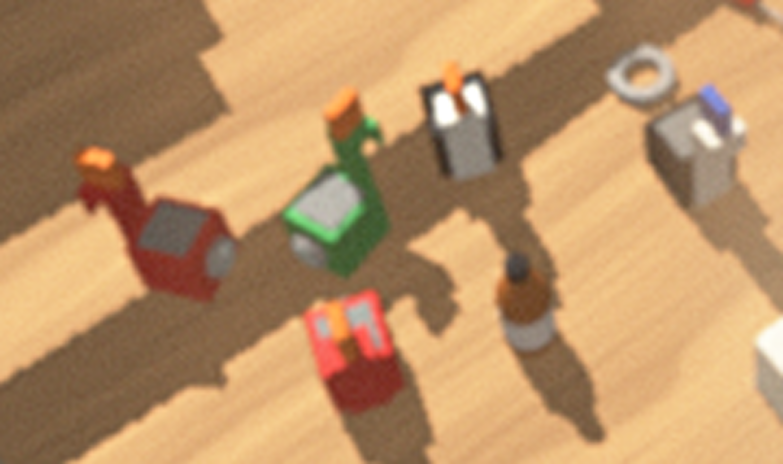

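View pics/crop2.png

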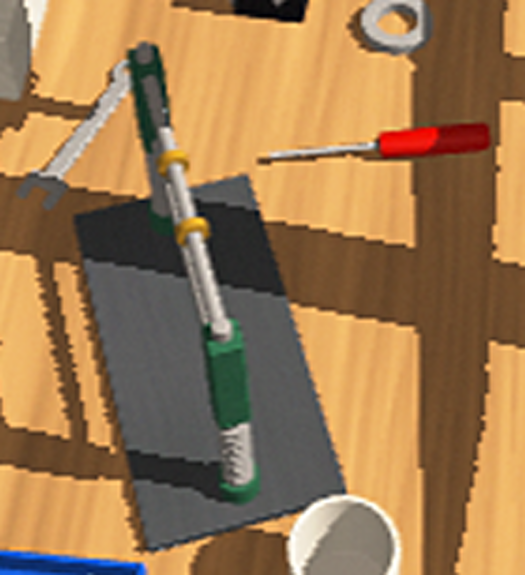

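```bash
python3 - <<'E'
from h import *
c=vision.get_calibration("side")
P=lambda u,v,z:np.round(bp(c,((250+u/2.5)/1.5,(300+v/2.5)/1.5),z),4)
c1=P(172,160,.22);c2=P(193,230,.22);print("collars",c1,c2,(c1+c2)/2,np.linalg.norm(c1-c2))
for u,v in [(77,215),(246,176),(345,490),(150,550)]: print(P(u,v,.012))
a=P(77,215,.012);b=P(246,176,.012);d=P(345,490,.012);e=P(150,550,.012)
print((a+b+d+e)/4, "yaw from long", [np.degrees(np.arctan2(-(q-p)[0],(q-p)[1])) for p,q in ((a,e),(b,d))])
t1=P(145,50,.245);t2=P(238,490,.012);print("post top",t1,"foot",t2,P(225,330,.22))
for z in (.22,): print(proj(c,[.57,.219,z])*1.5)
# seat projection
E
```

```text
collars [0.5805 0.1866 0.22  ] [0.5548 0.2479 0.22  ] [0.56765 0.21725 0.22   ] 0.06646939145200598
[0.6961 0.102  0.012 ]
[0.5538 0.0466 0.012 ]
[0.4365 0.3368 0.012 ]
[0.5792 0.3995 0.012 ]
[0.5664   0.221225 0.012   ] yaw from long [np.float64(21.451907236285802), np.float64(22.008755671269466)]
post top [0.6138 0.1017 0.245 ] foot [0.5193 0.3447 0.012 ] [0.5194 0.3287 0.22  ]
[321.52403042 378.42459944]
```

```bash
cat >> h.py <<'E'
def tool(yaw,opt,lean=0):
    # module frame: yaw about z, lean>0 = foot towards +x ; opt=+1: tool x=module y
    M=R.from_euler('z',yaw).as_matrix()@R.from_euler('y',-lean).as_matrix()
    T=np.column_stack([M[:,1]*opt,M[:,0]*opt,-M[:,2]])
    return R2q(T)
E
python3 - <<'E'
from h import *
for o in (1,-1):
  for p,y,l in (([.432,-.357,.165],-.33,0),([.432,-.357,.40],-.33,0),([.57,.219,.35],.383,0),([.57,.219,.2],.383,.1),([.57,.219,.35],.383,-.3),([.5,.19,.35],.383,-.3)):
    q=inverse_kinematics(p,tool(y,o,l)); print(o,p,None if q is None else np.round(q,2))
E
```

```text
1 [0.432, -0.357, 0.165] [-0.81  0.3   1.64 -0.    1.2  -2.06]
1 [0.432, -0.357, 0.4] [-0.81  0.21  1.19 -0.    1.74 -2.06]
1 [0.57, 0.219, 0.35] [ 0.25  0.29  1.19 -0.    1.66 -1.7 ]
1 [0.57, 0.219, 0.2] [ 0.24  0.29  1.56  0.01  1.19 -1.71]
1 [0.57, 0.219, 0.35] [ 0.27  0.48  0.94 -0.04  2.02 -1.69]
1 [0.5, 0.19, 0.35] [ 0.26  0.35  1.15 -0.04  1.94 -1.7 ]
-1 [0.432, -0.357, 0.165] [-0.81  0.3   1.64 -0.    1.2   1.09]
-1 [0.432, -0.357, 0.4] [-0.81  0.21  1.19 -0.    1.74  1.09]
-1 [0.57, 0.219, 0.35] [ 0.25  0.29  1.19 -0.    1.66  1.44]
-1 [0.57, 0.219, 0.2] [0.24 0.29 1.56 0.01 1.19 1.43]
-1 [0.57, 0.219, 0.35] [ 0.27  0.48  0.94 -0.04  2.02  1.45]
-1 [0.5, 0.19, 0.35] [ 0.26  0.35  1.15 -0.04  1.94  1.44]
```

```bash
python3 - <<'E'
from h import *
print(telemetry.current_t())
r.move_to([.52,.198,.36],tool(.383,-1)); print(telemetry.current_t())
c=vision.get_calibration("wrist"); snap("wrist","w1.png",s=1.5); print(c)
for t in ["rail_seat","stand"]: print(t,[(np.round(d["at"],4).tolist(),round(d["score"],2)) for d in models.mark_of(t,"wrist")])
r.move_to([.435,-.34,.33],tool(-.33,-1)); print(telemetry.current_t())
c=vision.get_calibration("wrist"); snap("wrist","w2.png",s=1.5); print(c)
for t in ["orange_module_handle","orange_module_seat","orange_module"]: print(t,[(np.round(d["at"],4).tolist(),round(d["score"],2)) for d in models.mark_of(t,"wrist")])
print(telemetry.current_t())
E
```

```text
1.8
3.1833
{'fx': 282.27539224447355, 'fy': 282.27539224447355, 'cx': 256.50456093280053, 'cy': 190.7823935870297, 'position': array([0.59787817, 0.22758039, 0.51375607]), 'orientation': array([ 0.12096919,  0.81976722, -0.55379791, -0.08158446])}
rail_seat [([0.5714, 0.2197, 0.2188], 0.91), ([0.572, 0.2206, 0.0018], 0.49)]
stand [([0.5706, 0.219, 0.0016], 0.67)]
5.3
{'fx': 282.27539224447355, 'fy': 282.27539224447355, 'cx': 256.50456093280053, 'cy': 190.7823935870297, 'position': array([ 0.51485055, -0.36825269,  0.48439608]), 'orientation': array([-0.0843336 , -0.57551216,  0.80476127,  0.1184605 ])}
orange_module_handle [([0.3865, -0.4544, 0.1527], 0.75), ([0.4291, -0.3569, 0.1525], 0.56)]
orange_module_seat [([0.4302, -0.359, 0.1278], 0.85), ([0.3843, -0.4498, 0.1231], 0.78)]
orange_module [([0.4348, -0.3585, -0.0007], 0.89), ([0.3893, -0.448, 0.0021], 0.71), ([0.2942, -0.6538, 0.0015], 0.71), ([0.5849, -0.5765, 0.001], 0.67)]
5.5
```

View pics/w1.png

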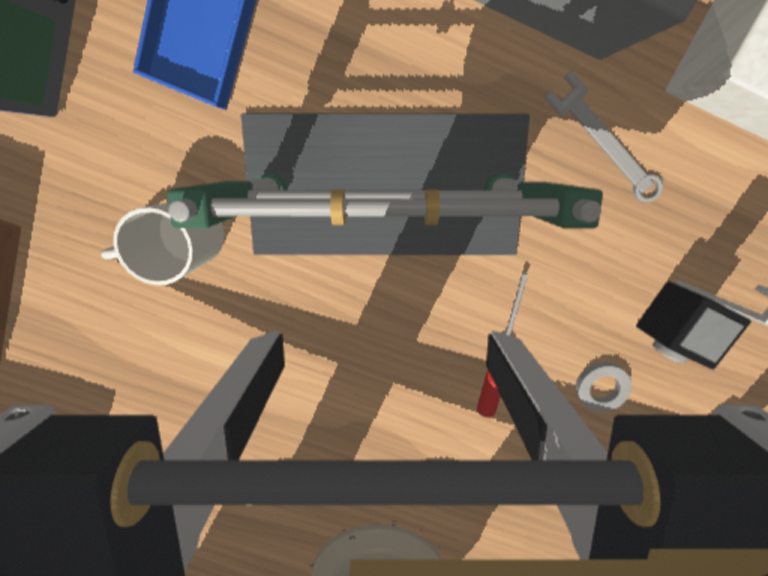

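View pics/w2.png

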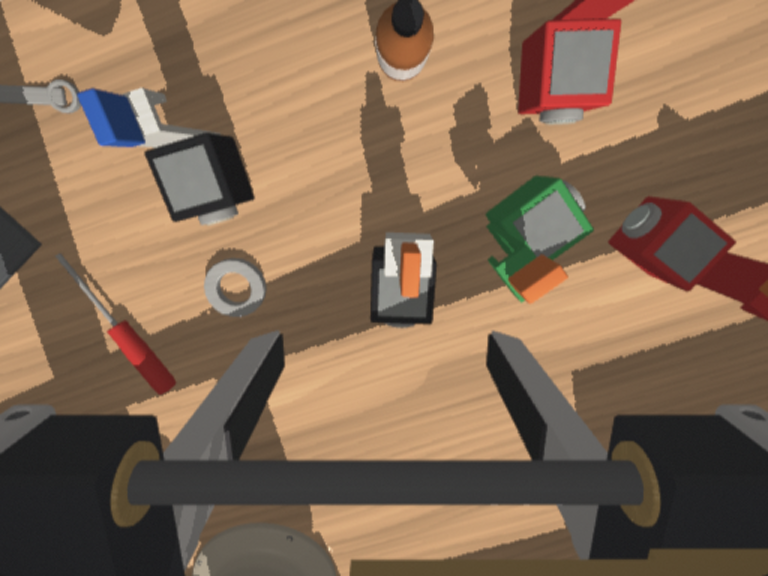

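```bash
python3 - <<'E'
from h import *
im=cv2.imread('pics/w2.png');a=im[215:345,340:470];a=cv2.resize(a,None,fx=4.5,fy=4.5,interpolation=2);cv2.imwrite('pics/crop3.png',a)
im=cv2.imread('pics/w1.png');a=im[170:240,200:570];a=cv2.resize(a,None,fx=2.1,fy=2.1,interpolation=2);cv2.imwrite('pics/crop4.png',a)
E
```

```text
(no output)
```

View pics/crop3.png

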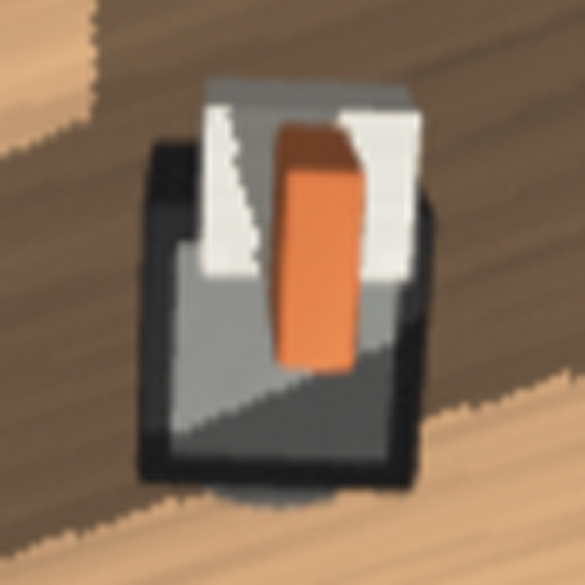

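View pics/crop4.png

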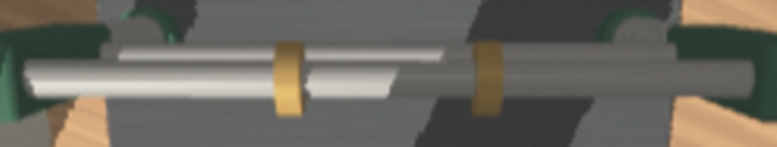

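```bash
python3 - <<'E'
from h import *
c1={'fx': 282.27539224447355, 'fy': 282.27539224447355, 'cx': 256.50456093280053, 'cy': 190.7823935870297, 'position': np.array([0.59787817, 0.22758039, 0.51375607]), 'orientation': np.array([ 0.12096919,  0.81976722, -0.55379791, -0.08158446])}
c2=dict(c1,position=np.array([ 0.51485055, -0.36825269,  0.48439608]),orientation=np.array([-0.0843336 , -0.57551216,  0.80476127,  0.1184605 ]))
A=lambda u,v,z:bp(c2,((340+u/4.5)/1.5,(215+v/4.5)/1.5),z)
B=lambda u,v,z:bp(c1,((200+u/2.1)/1.5,(170+v/2.1)/1.5),z)
def yaw(d):return round(float(np.arctan2(d[1],d[0])),4)
h=[A(*p,.173) for p in((287,170),(362,172),(355,371),(282,367))]
print("handle",np.round(sum(h)/4,4),"yaw",yaw(h[0]-h[3]),yaw(h[1]-h[2]),"sizes",np.linalg.norm(h[0]-h[3]),np.linalg.norm(h[0]-h[1]))
h=[A(*p,.133) for p in((203,105),(421,112),(413,280),(201,276))]
print("roof",np.round(sum(h)/4,4),"yaw",yaw(h[0]-h[3]),yaw(h[1]-h[2]),yaw(h[0]-h[1])-np.pi/2,yaw(h[3]-h[2])-np.pi/2,"sizes",np.linalg.norm(h[0]-h[3]),np.linalg.norm(h[0]-h[1]))
h=[A(*p,.07) for p in((140,480),(412,488))]
print("hous front",yaw(h[0]-h[1])-np.pi/2,np.linalg.norm(h[0]-h[1]))
l=B(288,79,.22);q=B(487,79,.22);print("collars",l,q,(l+q)/2,yaw(l-q)-np.pi/2,np.linalg.norm(l-q))
l=B(25,78,.22);q=B(752,78,.22);print("bar",l,q,(l+q)/2,yaw(l-q)-np.pi/2,np.linalg.norm(l-q))
E
```

```text
handle [ 0.428  -0.3598  0.173 ] yaw -0.3412 -0.3395 sizes 0.03454572411461345 0.01251418840987753
roof [ 0.4319 -0.3613  0.133 ] yaw -0.3406 -0.3432 -0.3615963267948965 -0.3486963267948966 sizes 0.03302608090116814 0.04066375683089082
hous front -0.3604963267948966 0.06345660524254786
collars [0.55576659 0.24578406 0.22      ] [0.580041   0.18545464 0.22      ] [0.5679038  0.21561935 0.22      ] 0.3825036732051035 0.0650298810447071
bar [0.524003 0.325592 0.22    ] [0.6126555  0.10526324 0.22      ] [0.56832925 0.21542762 0.22      ] 0.3825036732051035 0.23749532278121252
```

```bash
python3 - <<'E'
from h import *
yw=-.347; xm=np.array([np.cos(yw),np.sin(yw),0]); o=tool(yw,-1)
g=np.array([.428,-.3595,0])-.007*xm
r.move_to(g+[0,0,.23],o)
gripper_to(.05); print(telemetry.current_t())
print(r.move_l(g+[0,0,.163],vel=.12,guard=6))
print(telemetry.current_ee_pos(),telemetry.current_wrist_force())
print(gripper_to(0.0,f_grip=60),telemetry.current_opening(),telemetry.current_t())
f0=telemetry.current_wrist_force();print(f0,telemetry.current_torque())
r.move_l(g+[0,0,.178],vel=.05)
r.hold(.3)
print(telemetry.current_wrist_force(),telemetry.current_torque(),telemetry.current_ee_pos(),telemetry.current_t())
snap("wrist","w3.png",s=1.5);snap("side","s3.png",crop=(230,90,330,200),s=5); snap("scene","c3.png",crop=(140,170,260,290),s=5)
E
```

```text
6.8167
False
[ 0.42176301 -0.35751606  0.16347473] [0.31516827 0.05783336 0.08519461]
False 0.01357516613615193 8.175
[ 0.03988488  0.09468511 -1.10410208] [ 0.10469403 -0.09987314 -0.0277117 ]
[-0.8301878  -0.06309186 -5.51217559] [ 0.06194865 -0.00808103  0.02745737] [ 0.42127754 -0.3569947   0.17773804] 8.925
```

View pics/w3.png

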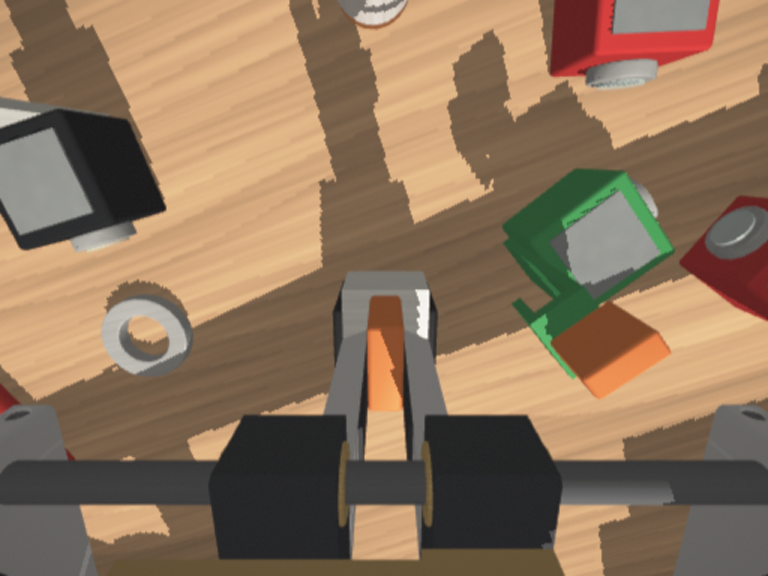

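View pics/s3.png

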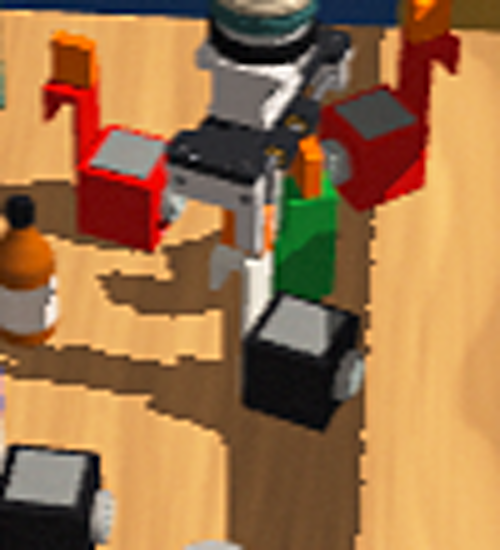

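```bash
python3 - <<'E'
from h import *
p=np.array(telemetry.current_ee_pos())
r.move_l([.4218,-.3575,.24],vel=.08)
r.hold(.3)
for i in range(3):
  print(telemetry.current_wrist_force(),telemetry.current_torque(),telemetry.current_t()); r.hold(.1)
snap("side","s4.png",crop=(230,90,330,200),s=5); snap("wrist","w4.png",s=1.5)
for n in("side","scene"):
  if n=="scene": snap("scene","c4.png",crop=(140,170,260,290),s=5)
  for t in ["orange_module_handle","orange_module_seat","orange_module_lens","orange_module"]: print(t,[(np.round(d["at"],4).tolist(),round(d["score"],2)) for d in models.mark_of(t,n)])
E
```

```text
[ 0.19650724 -0.25162731 -5.35464129] [ 0.02316918 -0.14187534  0.04107018] 10.3
[-0.26227488 -0.23939266 -5.29548346] [-0.00699602 -0.0409793   0.0294694 ] 10.4
[-0.4300588  -0.82388258 -4.16989422] [ 0.03245492 -0.02632199 -0.04366287] 10.5
orange_module_handle [([0.5818, -0.5697, 0.1507], 0.8), ([0.3834, -0.4528, 0.1528], 0.57), ([0.2939, -0.6516, 0.1506], 0.56), ([0.4297, 0.4157, 0.0033], 0.33)]
orange_module_seat [([0.4274, -0.3614, 0.1991], 0.96), ([0.5883, -0.571, 0.1258], 0.85), ([0.3874, -0.4497, 0.1283], 0.46)]
orange_module_lens [([0.4908, -0.5437, 0.0414], 0.94), ([0.3749, -0.6018, 0.032], 0.85), ([0.3388, -0.3305, 0.1126], 0.74), ([0.417, -0.543, 0.0335], 0.65)]
orange_module [([0.5867, -0.5656, -0.0042], 0.88), ([0.4335, -0.3628, 0.0769], 0.66), ([0.3, -0.6559, 0.0012], 0.63)]
orange_module_handle [([0.4304, -0.3601, 0.2275], 0.74), ([0.4353, -0.3565, 0.203], 0.69), ([0.298, -0.6518, 0.1542], 0.64), ([0.5831, -0.5663, 0.1516], 0.6), ([0.3858, -0.4506, 0.1559], 0.57)]
orange_module_seat [([0.3839, -0.4505, 0.1296], 0.93), ([0.2979, -0.6502, 0.1264], 0.92), ([0.4352, -0.3557, 0.203], 0.68), ([0.5866, -0.5676, 0.1269], 0.67), ([0.5713, 0.2146, 0.0028], 0.15)]
orange_module_lens [([0.3731, -0.5971, 0.0364], 0.96), ([0.4912, -0.5439, 0.036], 0.75), ([0.3418, -0.3247, 0.1148], 0.73), ([0.4193, -0.5449, 0.0341], 0.73), ([0.5677, 0.2179, 0.2197], 0.53)]
orange_module [([0.5921, -0.5696, -0.0006], 0.9), ([0.3886, -0.4513, 0.0003], 0.73), ([0.4337, -0.3595, 0.0797], 0.69), ([0.2978, -0.6565, -0.0009], 0.69)]
```

View pics/s4.png

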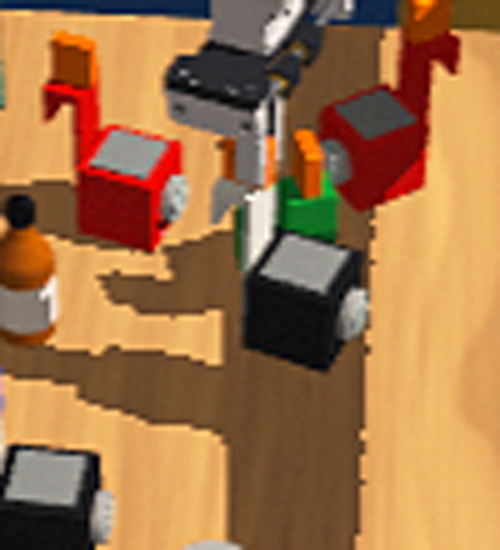

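View pics/w4.png

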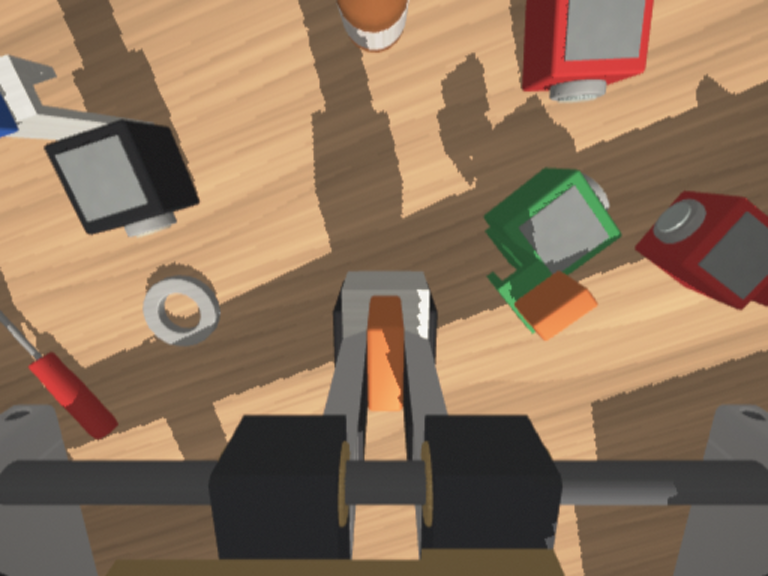

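```bash
cat >> h.py <<'E'
YR=.3825; XR=np.array([np.cos(YR),np.sin(YR),0]); YRv=np.array([-np.sin(YR),np.cos(YR),0])
BAR=np.array([.5685,.2165,.22])
def pose(dx,sz,lean,dy=0):
    "seat at dx (rail x) from bar axis, seat height sz"
    M=R.from_euler('z',YR).as_matrix()@R.from_euler('y',-lean).as_matrix()
    return BAR*[1,1,0]+XR*dx+YRv*dy+[0,0,sz]+M@np.array([-.011,0,.038]), tool(YR,-1,lean)
E
python3 - <<'E'
from h import *
r.move_l([.4218,-.3575,.34],vel=.15)
p,o=pose(-.075,.275,0.05)
q=p.copy();q[2]=.34
r.move_l(q,o,vel=.22); print(telemetry.current_t())
r.move_l(p,o,vel=.12)
r.hold(.4)
F=[]
for i in range(6): F.append(np.r_[telemetry.current_wrist_force(),telemetry.current_torque()]); r.hold(.05)
print(np.round(np.mean(F,0),3),np.std(F,0).round(2),telemetry.current_t(),p,telemetry.current_ee_pos())
c=vision.get_calibration("wrist"); print({k:np.round(v,5).tolist() for k,v in c.items()})
snap("wrist","w5.png",s=1.5)
for n in("wrist","side","scene"):
  if n=="scene": snap("scene","c5.png",crop=(250,110,370,230),s=5)
  if n=="side": snap("side","s5.png",crop=(170,170,310,350),s=3.3)
  for t in ["orange_module_handle","orange_module_seat","orange_module_lens","rail_seat"]: print(n,t,[(np.round(d["at"],4).tolist(),round(d["score"],2)) for d in models.mark_of(t,n) if d["at"][1]>0])
print(telemetry.current_t())
E
```

```text
14.5917
[ 0.269  0.202 -4.87   0.051  0.016  0.008] [0.29 0.33 0.42 0.02 0.03 0.03] 15.675 [0.48696563 0.18369755 0.31240274] [0.48697293 0.18369622 0.31240591]
{'fx': 282.27539, 'fy': 282.27539, 'cx': 256.50456, 'cy': 190.78239, 'position': [0.5575, 0.21061, 0.47066], 'orientation': [0.10008, 0.82241, -0.55593, -0.06764]}
wrist orange_module_handle [([0.4981, 0.1829, 0.3005], 0.76), ([0.64, 0.4585, 0.0015], 0.37)]
wrist orange_module_seat [([0.4965, 0.1895, 0.274], 0.83)]
wrist orange_module_lens []
wrist rail_seat [([0.576, 0.2163, 0.2207], 0.81)]
side orange_module_handle [([0.4977, 0.19, 0.301], 0.89)]
side orange_module_seat [([0.494, 0.1903, 0.2749], 0.85)]
side orange_module_lens [([0.4094, 0.155, 0.183], 0.96), ([0.5677, 0.2185, 0.2241], 0.45)]
side rail_seat [([0.5697, 0.2182, 0.2198], 0.66)]
scene orange_module_handle [([0.497, 0.1856, 0.302], 0.55)]
scene orange_module_seat [([0.5011, 0.1902, 0.2774], 0.95), ([0.5713, 0.2185, 0.2181], 0.24)]
scene orange_module_lens [([0.4174, 0.154, 0.1871], 0.61)]
scene rail_seat [([0.5683, 0.2172, 0.2191], 0.55)]
16.425
```

View pics/w5.png

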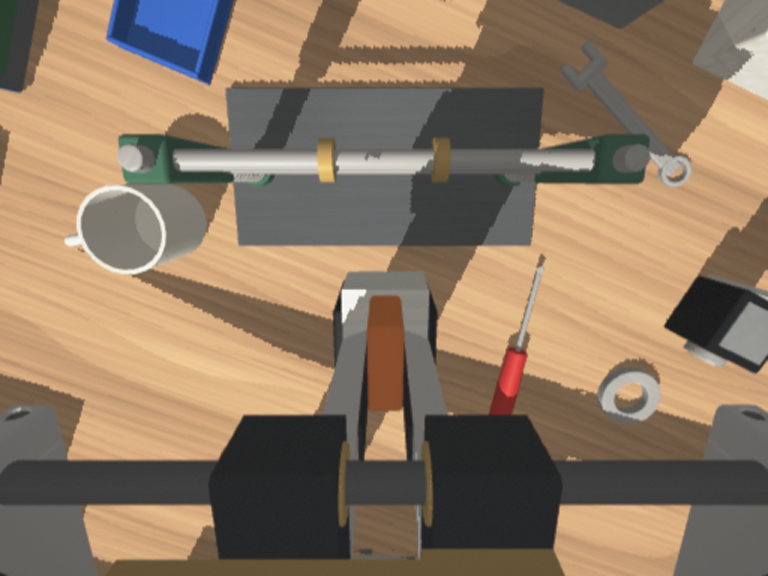

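View pics/s5.png

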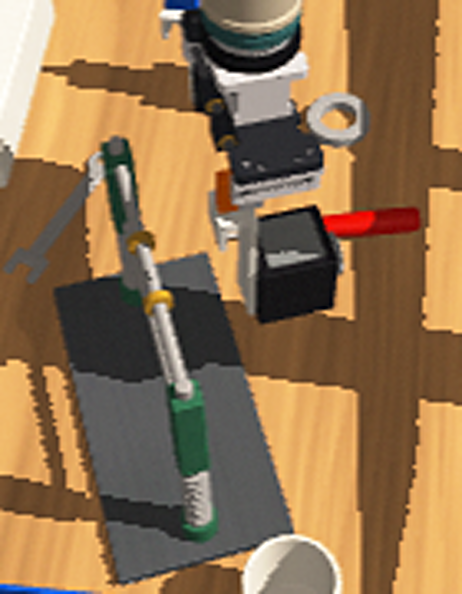

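View pics/c5.png

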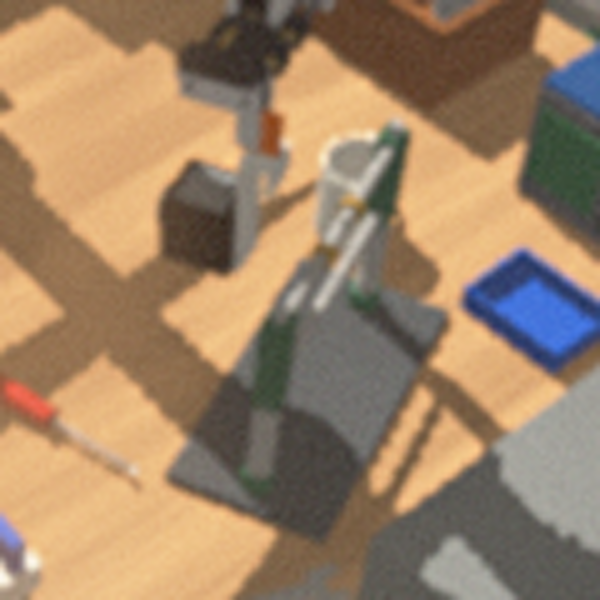

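```bash
python3 - <<'E'
from h import *
im=cv2.imread('pics/w5.png');a=im[120:200,280:480];a=cv2.resize(a,None,fx=3.9,fy=3.9,interpolation=2);cv2.imwrite('pics/crop5.png',a)
a=im[255:420,310:460];a=cv2.resize(a,None,fx=3.6,fy=3.6,interpolation=2);cv2.imwrite('pics/crop6.png',a)
c=vision.get_calibration("wrist")
for v in (159,160,161):
  b=bp(c,(384/1.5,v/1.5),.22); print(b,(b-BAR)@XR,(b-BAR)@YRv)
p,o=pose(-.075,.275,.05)
M=R.from_euler('z',YR).as_matrix()@R.from_euler('y',-.05).as_matrix()
S=BAR*[1,1,0]+XR*-.075+[0,0,.275]
for q in [(.016,.02,.008),(.016,-.02,.008),(-.016,.02,.008),(.014,.007,.048),(.014,-.007,.048),(.016,.02,-.025)]:
  print(q,proj(c,S+M@np.array(q))*1.5)
E
```

```text
[0.56889761 0.21562475 0.22      ] 4.219425191828816e-05 -0.0009604022684124076
[0.56839212 0.21542198 0.22      ] -0.0005024419645594454 -0.0009598488084631514
[0.56788609 0.215219   0.22      ] -0.0010476704120718717 -0.0009592947466880086
(0.016, 0.02, 0.008) [337.83277059 288.02903935]
(0.016, -0.02, 0.008) [425.72878213 287.97880097]
(-0.016, 0.02, 0.008) [340.01418939 352.20645849]
(0.014, 0.007, 0.048) [361.9358513  325.17437074]
(0.014, -0.007, 0.048) [400.18963209 325.15295551]
(0.016, 0.02, -0.025) [344.44182458 269.82425205]
```

View pics/crop5.png

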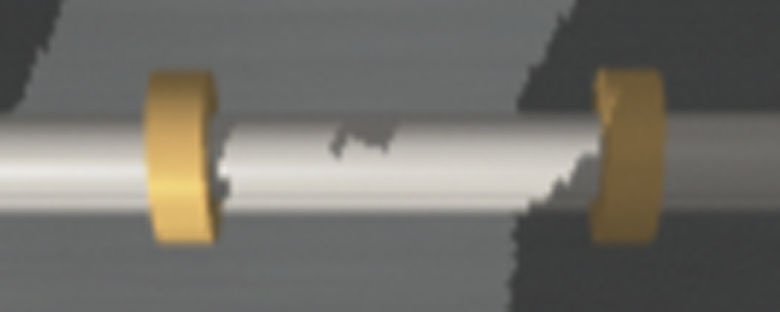

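View pics/crop6.png

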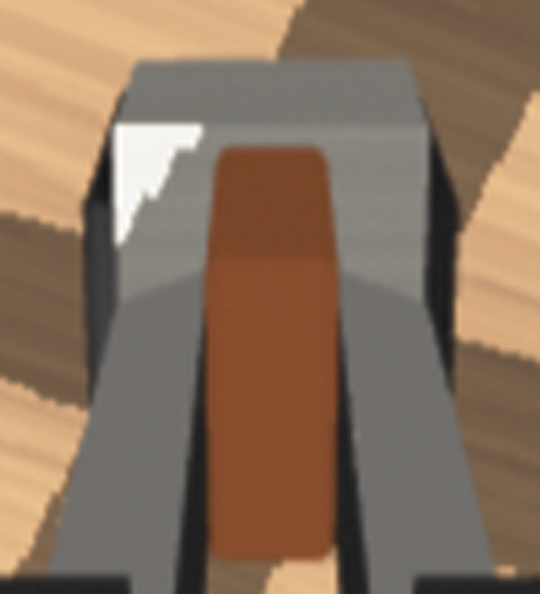

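```bash
python3 - <<'E'
from h import *
p,o=pose(-.0025,.264,.05)
r.move_l(p,o,vel=.08); r.hold(.3)
print(telemetry.current_t(),telemetry.current_wrist_force(),telemetry.current_torque())
c=vision.get_calibration("wrist")
im=snap("wrist","w6.png",crop=(170,130,350,290),s=4)
snap("side","s6.png",crop=(170,170,310,300),s=4)
snap("scene","c6.png",crop=(270,110,370,210),s=5)
E
```

```text
17.7917 [-0.93494305 -0.45628268 -5.79539898] [-0.00418165  0.04972236  0.01945841]
```

View pics/w6.png

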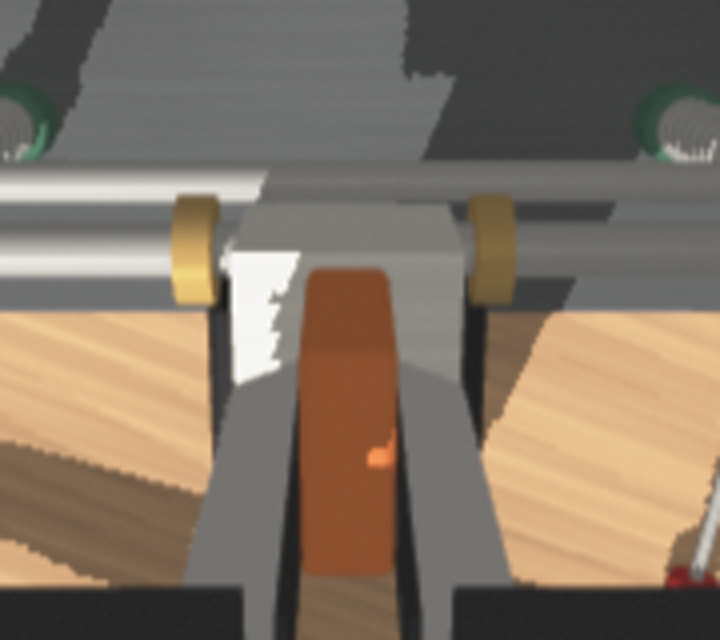

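View pics/s6.png

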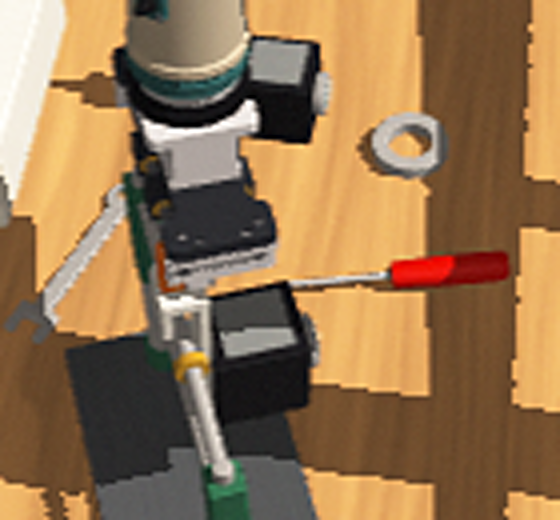

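View pics/c6.png

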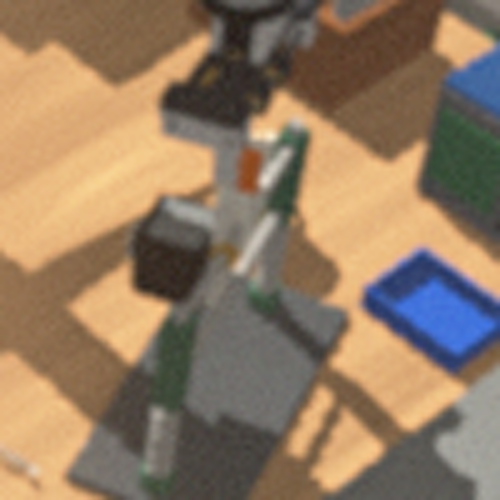

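```bash
python3 - <<'E'
from h import *
c=vision.get_calibration("wrist")
l=bp(c,(257.5,130+203/4),.239); b=bp(c,(170+344/4,130+248/4),.22)
b1=bp(c,(170+344/4,130+222/4),.22);b2=bp(c,(170+344/4,130+275/4),.22)
ro=bp(c,(257.5,130+250/4),.272)
for n,x in(("lip rear bottom",l),("bar",b),("bar rear",b1),("bar front",b2),("roof rear",ro)): print(n,((x-BAR)@XR).round(4),((x-BAR)@YRv).round(4))
p,o=pose(-.0025,.264,.05);M=R.from_euler('z',YR).as_matrix()@R.from_euler('y',-.05).as_matrix()
S=BAR*[1,1,0]+XR*-.0025+[0,0,.264]
for q in ((.016,0,-.025),(.016,0,.008)): print((S+M@np.array(q)-BAR)@XR,(S+M@np.array(q))[2])
E
```

```text
lip rear bottom 0.0137 -0.0022
bar -0.0003 -0.0009
bar rear 0.0055 -0.0009
bar front -0.0065 -0.0009
roof rear 0.0124 -0.002
0.014729483398086341 0.2398309101984567
0.01308017081215404 0.2727896687914906
```

```bash
python3 - <<'E'
from h import *
def rd(n=3):
    F=[]
    for i in range(n): F.append(np.r_[telemetry.current_wrist_force(),telemetry.current_torque()]); r.hold(.03)
    return np.round(np.mean(F,0),2)
print("pre",rd(6))
for sz,dx,v in ((.235,-.002,.04),(.222,-.0015,.02),(.212,-.0015,.02),(.204,-.0015,.02)):
    p,o=pose(dx,sz,.05,.001); g=r.move_l(p,o,vel=v,guard=9); print(sz,g,rd(),telemetry.current_t())
    if g: break
snap("side","s7.png",crop=(170,170,310,300),s=4)
snap("wrist","w7.png",crop=(170,130,350,290),s=4)
E
```

```text
pre [-0.11  0.11 -5.28  0.05  0.    0.02]
0.235 False [ 0.27  0.17 -5.25  0.05  0.01  0.  ] 19.1167
0.222 False [-0.43 -0.38 -3.98  0.01  0.11 -0.  ] 20.0167
0.212 False [-0.36  0.42 -2.06  0.06 -0.03 -0.  ] 20.7667
0.204 False [ 0.28  0.12 -1.34  0.12 -0.09 -0.01] 21.4167
```

View pics/s7.png

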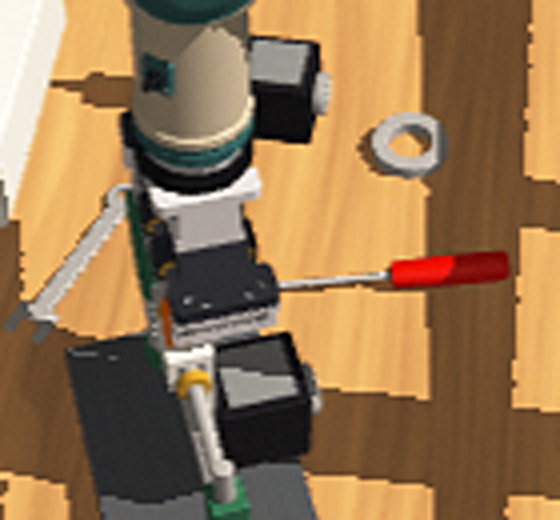

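View pics/w7.png

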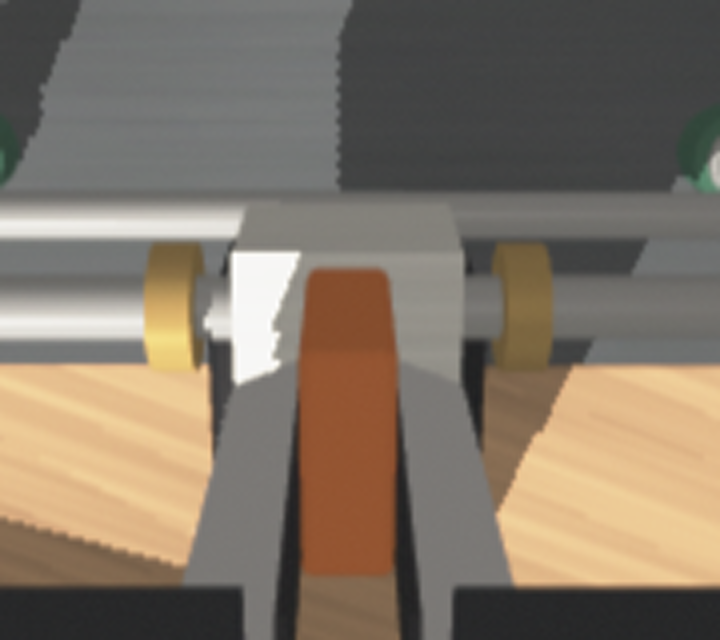

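```bash
cat >> h.py <<'E'
def rd(n=8):
    F=[]
    for i in range(n): F.append(np.r_[telemetry.current_wrist_force(),telemetry.current_torque()]); r.hold(.02)
    m=np.mean(F,0)
    return "Fx %.2f Fy %.2f Fz %.2f My %.3f Mx %.3f"%(m[:3]@XR,m[:3]@YRv,m[2],m[3:]@YRv,m[3:]@XR)
E
python3 - <<'E'
from h import *
print("a",rd())
for sz,dx,l in ((.202,-.002,.06),(.201,-.0025,.075),(.200,-.003,.085),(.200,-.003,.092)):
    p,o=pose(dx,sz,l,.001); g=r.move_l(p,o,vel=.012,guard=5); print(sz,l,g,rd(),telemetry.current_t())
    if g: break
E
```

```text
a Fx 0.35 Fy 0.10 Fz -0.50 My -0.184 Mx 0.055
0.202 0.06 False Fx 1.91 Fy -0.02 Fz -0.50 My -0.457 Mx 0.068 22.125
0.201 0.075 False Fx 0.20 Fy 0.17 Fz -0.35 My -0.162 Mx 0.051 22.5417
0.2 0.085 False Fx 0.10 Fy 0.28 Fz -0.30 My -0.106 Mx 0.078 22.9417
0.2 0.092 False Fx -1.33 Fy 0.28 Fz -0.22 My 0.186 Mx 0.070 23.325
```

```bash
python3 - <<'E'
from h import *
print("a",rd())
for sz,dx,l in ((.200,-.0036,.092),(.1995,-.0036,.097),(.1995,-.0042,.097)):
    p,o=pose(dx,sz,l,.001); g=r.move_l(p,o,vel=.012,guard=5); print(sz,dx,l,g,rd(12),telemetry.current_t())
    if g: break
snap("side","s8.png",crop=(190,210,290,300),s=5)
snap("wrist","w8.png",crop=(170,130,350,290),s=4)
for t in ["orange_module_seat","orange_module_lens","rail_seat"]: print(t,[(np.round(d["at"],4).tolist(),round(d["score"],2)) for d in models.mark_of(t,"side") if d["at"][1]>0])
E
```

```text
a Fx -1.48 Fy 0.31 Fz 0.23 My 0.238 Mx 0.054
0.2 -0.0036 0.092 False Fx -1.07 Fy 0.50 Fz 0.09 My 0.195 Mx 0.097 23.9083
0.1995 -0.0036 0.097 False Fx -2.06 Fy 0.38 Fz -0.24 My 0.332 Mx 0.100 24.3583
0.1995 -0.0042 0.097 False Fx -0.83 Fy 0.22 Fz -0.03 My 0.202 Mx 0.151 24.8083
orange_module_seat [([0.5576, 0.2179, 0.1987], 0.72)]
orange_module_lens [([0.4782, 0.1816, 0.1001], 0.55)]
rail_seat [([0.57, 0.2197, 0.1931], 0.72)]
```

View pics/s8.png

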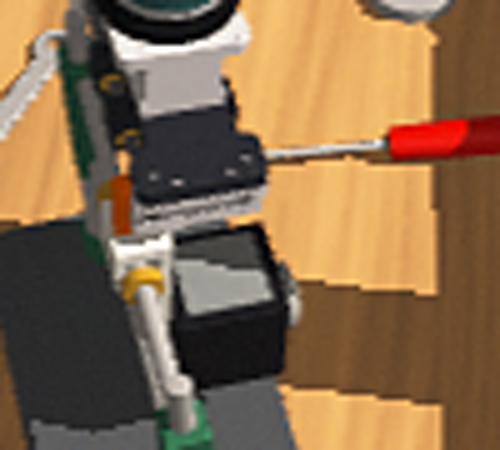

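View pics/w8.png

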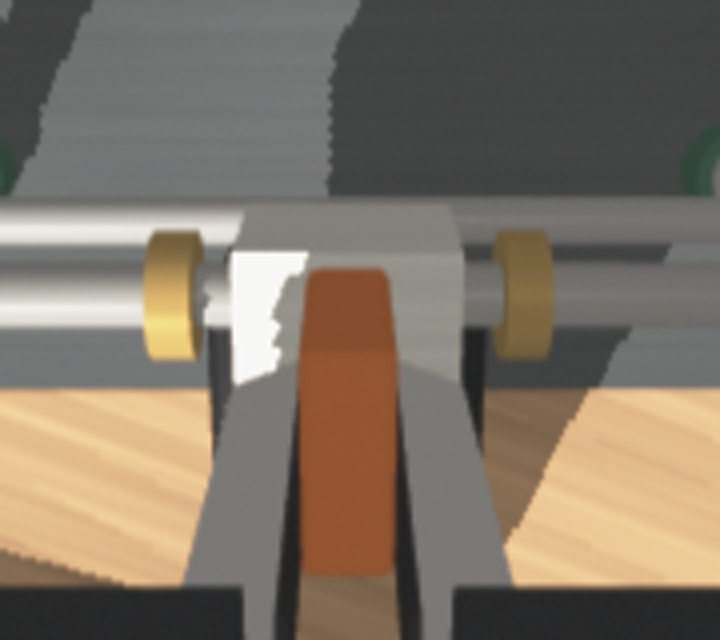

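```bash
python3 - <<'E'
from h import *
for sz,dx,l in ((.1995,-.0047,.097),(.1995,-.0053,.098),(.1995,-.0059,.099)):
    p,o=pose(dx,sz,l,.001); g=r.move_l(p,o,vel=.012,guard=5); print(sz,dx,l,g,rd(15),telemetry.current_t())
E
```

```text
0.1995 -0.0047 0.097 False Fx 1.12 Fy 0.76 Fz -0.07 My -0.256 Mx 0.172 25.5583
0.1995 -0.0053 0.098 False Fx 3.66 Fy 0.87 Fz -0.21 My -0.824 Mx 0.185 26.0583
0.1995 -0.0059 0.099 False Fx 5.95 Fy 0.80 Fz -0.16 My -1.061 Mx 0.205 26.5583
```

```bash
python3 - <<'E'
from h import *
p,o=pose(-.0044,.1995,.098,.001); r.move_l(p,o,vel=.012); print(rd(15),telemetry.current_t())
w=telemetry.current_opening()
for f in (35,20,12,7,4,3):
    gripper_to(0.0,f_grip=f); print(f,rd(8),telemetry.current_opening(),telemetry.current_t())
E
```

```text
Fx 3.27 Fy 0.40 Fz -0.23 My -0.802 Mx 0.133 27.0833
35 Fx 2.78 Fy 0.40 Fz -0.20 My -0.773 Mx 0.140 0.013951332462124585 27.4333
20 Fx 2.86 Fy 0.45 Fz -0.04 My -0.668 Mx 0.165 0.013589416133017423 27.7833
12 Fx 2.60 Fy 0.21 Fz -0.23 My -0.565 Mx 0.160 0.014151171322682154 28.1333
7 Fx 2.60 Fy 0.27 Fz 0.09 My -0.459 Mx 0.176 0.01363514996070335 28.4833
4 Fx 2.48 Fy 0.17 Fz 0.27 My -0.357 Mx 0.164 0.01389023139958121 28.8333
3 Fx 2.07 Fy -0.06 Fz -0.05 My -0.297 Mx 0.164 0.014200040780376967 29.1833
```

```bash
python3 - <<'E'
from h import *
for dx in (-.0038,-.0032):
    p,o=pose(dx,.1995,.098,.001); r.move_l(p,o,vel=.012); print(dx,rd(15),telemetry.current_t())
snap("side","s9.png",crop=(190,210,290,300),s=5)
for t in ["orange_module_seat","orange_module_lens","rail_seat"]: print(t,[(np.round(d["at"],4).tolist(),round(d["score"],2)) for d in models.mark_of(t,"side") if d["at"][1]>0])
E
```

```text
-0.0038 Fx -0.38 Fy 0.01 Fz -0.20 My 0.131 Mx 0.140 29.6833
-0.0032 Fx -3.89 Fy -0.12 Fz -0.01 My 0.800 Mx 0.094 30.1833
orange_module_seat [([0.5597, 0.2184, 0.1959], 0.85), ([0.6414, 0.4597, 0.0009], 0.49)]
orange_module_lens [([0.4818, 0.1808, 0.0989], 0.74)]
rail_seat [([0.5734, 0.2186, 0.1944], 0.58), ([0.4796, 0.1836, 0.0977], 0.47)]
```

View pics/s9.png

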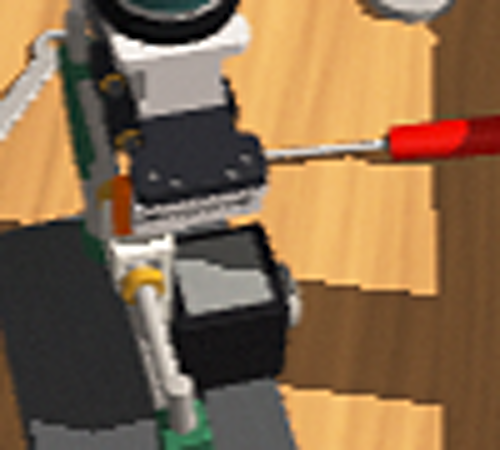

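```bash
python3 - <<'E'
from h import *
p,o=pose(-.0038,.1995,.098,.001); r.move_l(p,o,vel=.012); print(rd(15),telemetry.current_t())
gripper_to(.019); print(rd(8),telemetry.current_opening())
r.hold(.3)
gripper_to(.045); print(rd(8))
snap("wrist","w10.png",crop=(170,130,350,290),s=4)
snap("side","s10.png",crop=(190,210,290,300),s=5)
print(telemetry.current_t())
E
```

```text
Fx -2.19 Fy 0.18 Fz 0.13 My 0.516 Mx 0.154 30.8833
Fx 0.09 Fy -0.08 Fz 0.03 My 0.108 Mx 0.049 0.019081714364670713
Fx -0.04 Fy -0.14 Fz 0.30 My 0.115 Mx 0.063
32.475
```

View pics/w10.png

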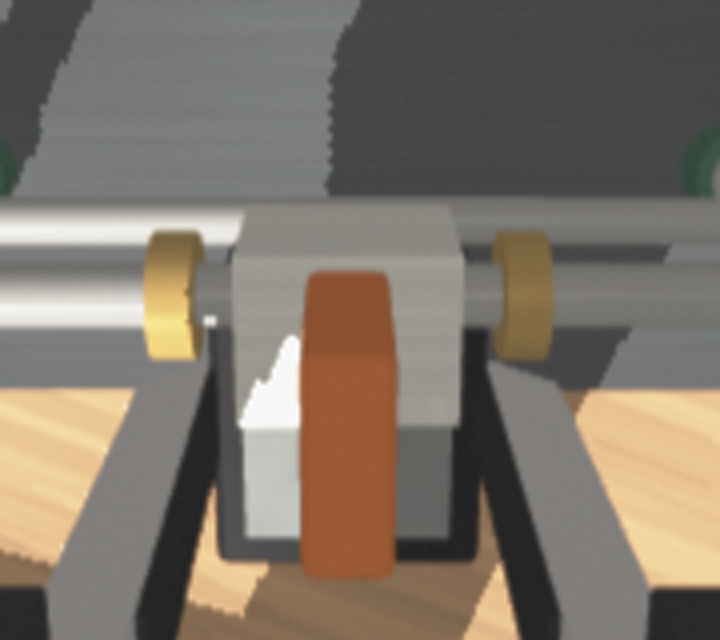

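View pics/s10.png

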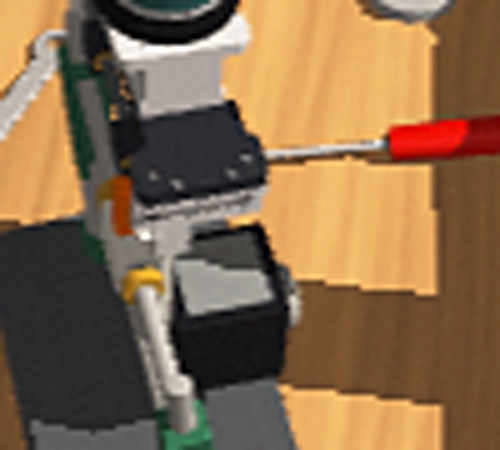

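Released; the module hangs unmoved between the collars. I now retreat straight up and compare pictures.

```bash
python3 - <<'E'
from h import *
p=np.array(telemetry.current_ee_pos()); q=telemetry.current_tool_rot()
z=q2R(q).as_matrix()[:,2]
print(r.move_l(p-z*.09,vel=.06,guard=4),telemetry.current_t())
r.move_l(p-z*.09+[-.06,-.03,.06],vel=.12)
a=snap("side","s11.png",crop=(190,190,310,310),s=4); r.hold(.5)
b=snap("side","s12.png",crop=(190,190,310,310),s=4)
print("diff",np.abs(a.astype(int)-b)[200:330,190:310].max())
for n in ("side","wrist"):
  if n=="wrist": snap("wrist","w12.png",s=1.5)
  for t in ["orange_module_seat","orange_module_lens","orange_module","rail_seat"]: print(n,t,[(np.round(d["at"],4).tolist(),round(d["score"],2)) for d in models.mark_of(t,n) if d["at"][1]>0])
snap("scene","c12.png",s=1.5)
print(telemetry.current_t())
E
```

```text
False 34.125
diff 81
side orange_module_seat [([0.5606, 0.2183, 0.1992], 0.85), ([0.4388, 0.0009, 0.0024], 0.6)]
side orange_module_lens [([0.4296, 0.413, 0.0005], 0.68), ([0.4797, 0.1837, 0.0985], 0.59)]
side orange_module [([0.577, 0.2207, 0.0742], 0.96), ([0.5581, 0.2128, 0.2271], 0.25)]
side rail_seat []
wrist orange_module_seat [([0.5603, 0.2182, 0.1977], 0.6)]
wrist orange_module_lens [([0.4874, 0.1819, 0.1009], 0.71), ([0.4416, 0.003, 0.0004], 0.42)]
wrist orange_module [([0.5771, 0.2181, 0.0769], 0.62)]
wrist rail_seat [([0.4845, 0.1832, 0.0982], 0.39)]
36.125
```

View pics/s12.png

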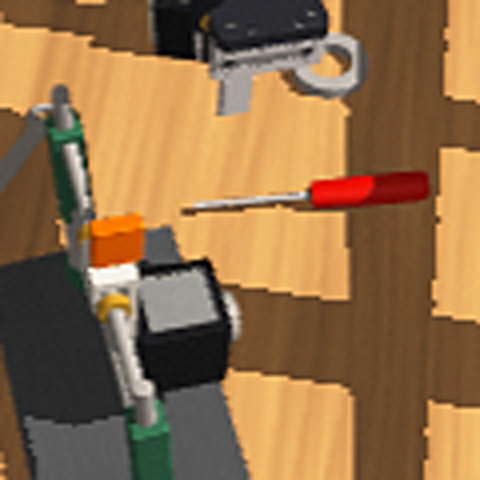

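View pics/w12.png

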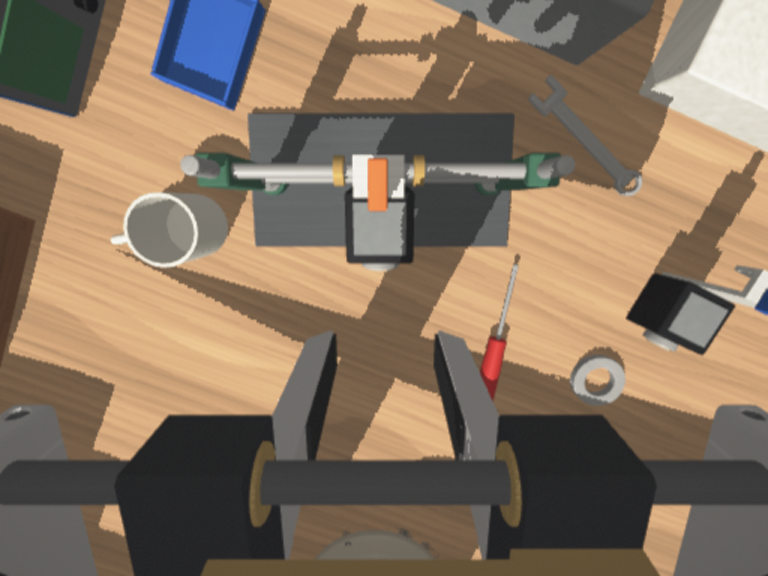

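View pics/c12.png

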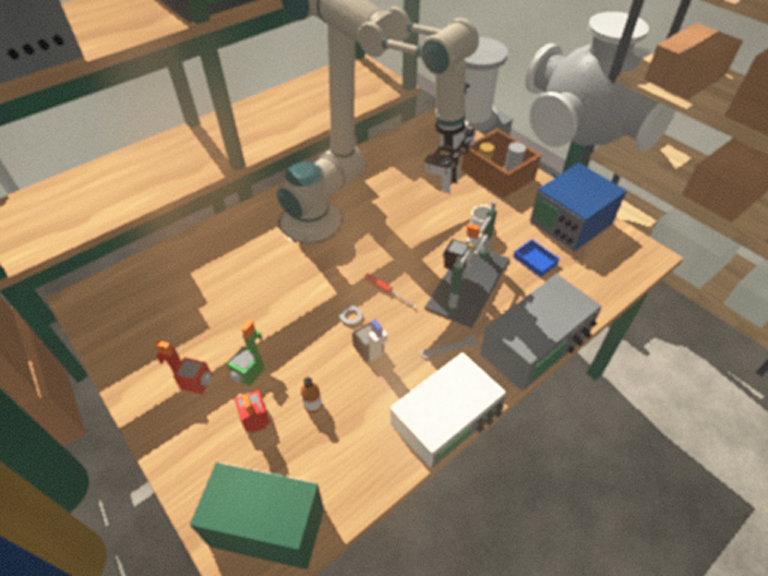

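```bash
python3 - <<'E'
from h import *
a=snap("side","s13.png"); 
for i in range(4):
    r.hold(.13); b=snap("side","s14.png"); d=np.abs(a.astype(int)-b).max(2); y,x=np.where(d[235:320,190:260]>40); print(d[235:320,190:260].max(),len(x),d[340:384,0:100].max())
r.sign_off(); print(telemetry.current_t())
E
```

```text
9 0 6
7 0 6
9 0 6
10 0 7
the job is handed in; nothing more can be done
the job is handed in; nothing more can be done
```

The orange-handled module now hangs by its hook on the upper bar, between the two brass collars, with its lens facing the robot's side. I handed the job in at about 37 s; no verdict was reported.

- **How I placed it:** I lowered the hook onto the bar at 0.02 m/s until the springs carried the whole weight (about 5 N). The wrist then felt about 0 N vertically. I tilted the module to about 0.1 rad so it touched both bars, reduced the grip in steps from 60 to 3 N, and only then opened the jaws and backed off.
- **Last checks:**
    - The seat point is about 28 mm below its unloaded height, close to the roughly 25 mm expected for that weight. That is well short of the 60 mm limit.
    - The hook is clear of both collars.
    - Five side pictures over about 0.7 s showed no movement beyond image noise.
    - Nothing else on the bench appears moved in the pictures.
- **What disagreed or was not measured:**
    - A first picture comparison, taken right after the arm withdrew, differed noticeably (81 grey levels). I put it down to the arm and its shadow; the later pictures did not repeat it.
    - Just before release the gripper was still pressing sideways with about 2 N. It dropped to zero on opening, and the module did not visibly move.
    - I did not measure the hanger's speed or the module's rocking speed directly.

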